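Zero the jeweller's bench gauge on its master bar

TASK

Slide the brass master bar along its channel until it is fully home against the gauge's stop; this pushes in the plunger and swings the pointer. Then, with the bar left home, turn the gauge's black bezel by its brass posts until the red zero mark stands at the pointer's tip, to within half a dial division. Leave the tools and wax around the gauge where they are.

Things in the scene. Friction and masses are not known exactly. Their poses are not given: they have to be found in the camera images.
- gauge: fixed gauge, position and yaw vary: grey base plate 130 (x) x 330 (y) x 20 mm high, origin at the centre of its underside. Along its +y: the channel (two rails 8 mm high, 33 mm apart, y = -163 to +29 mm), the dark stop block (56 wide, 13 thick, top 55 mm above the table, front face at y = +30 mm), the round blue dial housing centred at x = 0, y = +105 mm
- stop (a point): centre of the stop block's front face, 35 mm above the table; axes as the gauge (the bar is pushed along +y). The sprung plunger (12 mm thick, under 1 N) sticks out 12 mm from it and sinks flush
- master: loose brass master bar, 0.75 kg, 30 wide (x) x 100 long (y) x 30 mm high, with a dark band near each end; lies in the channel on the base plate (underside 20 mm, top 50 mm above the table); origin at the centre of its underside, axes roughly as the gauge's
- master_front (a point): centre of the bar's end face that meets the stop, 15 mm above its underside
- master_rear (a point): centre of the bar's other end face, the one to push, 15 mm above its underside (7 mm above the rails' top)
- dial_axis (a point): upright axis about which bezel and pointer turn, at the height of the bezel's top (64 mm above the table); the dial faces up. The bezel is a black ring of 48 mm inner, 60 mm outer radius around a glazed white dial plate with 40 divisions of 9 degrees that turns with it
- zero_mark (a point): the red zero mark of the bezel's dial: point at 42 mm from the dial axis on the mark; turns with the bezel. The bezel turns freely in both directions without end against a friction of about 3 N at the posts and stays where it is left
- pointer_tip (a point): point near the tip of the black pointer, at 42 mm from the dial axis; its other end is a short wide tail. The pointer is under the glass and is moved by the plunger only, 7.2 degrees per mm, counterclockwise from above as the plunger goes in
- post_a (a point): top centre of the brass post standing on the bezel 90 degrees counterclockwise (seen from above) of the zero mark: 13 mm thick, 24 mm high from the bezel's top (64 to 88 mm above the table), 53.5 mm from the dial axis
- post_b (a point): top centre of the same kind of post, 90 degrees clockwise of the zero mark
- pliers: loose bystander: red-handled pliers, 150 x 60 x 13 mm, lying beside the gauge; origin under the middle, long axis x; leave alone
- wax_tube: loose bystander: upright green wax tube, 40 mm across, 55 mm high, beside the gauge; origin at the centre of its underside; leave alone
- wax_block: loose bystander: green wax block 45 x 70 x 25 mm beside the gauge; origin at the centre of its underside; leave alone
- ring_clamp: loose bystander: wooden ring clamp 130 x 28 x 20 mm with a brass band; origin at the centre of its underside, long axis x; leave alone
- hammer: loose bystander: hammer lying on the table to the right; leave alone
- carver: loose bystander: wax carving tool with a plastic handle, lying on the table to the left; leave alone
Things that resemble listed ones, but are neither listed nor needed, are in the scene too. Leave any orange or purple look-alike of the master alone.

How it is judged:
By the outcome, as a careful person would: the job done as asked, in the order asked, and still so for the second after the job is handed in, with the robot touching nothing.
It also fails if it takes over 48 s, if anything falls off the work surface, if the arm or the gripper's body presses on something with over 40 N, if the wrist force passes 120 N, or if a joint passes its speed limit or range.

ROBOT

A 6-joint arm with a two-finger parallel gripper is mounted at the origin on the work surface. World frame = base frame: x ahead of the robot, y to its left, z up, the work surface at z = 0. Lengths are in m, angles in rad, forces in N, time in s.
With the tool pointing down it reaches from about 0.4 to 0.925 m from the base axis. Payload 12.5 kg.
Tool frame: the origin (TCP) lies between the finger pads; the fingertips stand 22 mm ahead of it and the grasp point (between the pads) lies 3 mm ahead of it; z points along the fingers, y is the line along which they close (so a half turn about z gives the same grasp; the last joint's range is limited). The gripper opens to 95 mm and grips with 3 to 60 N. Pads are 20 mm wide; open, the fingers measure 119 mm over their backs; the gripper's body (75 mm by 180 mm) begins 59 mm behind the grasp point.
Start: joints at [1.085, 0.491, 1.559, -0, 1.092, -0.106], TCP at [0.232, 0.58, 0.237] pointing down, gripper open.
Joint ranges: [-3.1, 3.1], [-0.84, 2.19], [0.05, 2.79], [-1.13, 4.28], [0.06, 2.93], [-2.69, 2.69]. Speed limits (rad/s): [2.22, 2.22, 2.79, 3.14, 3.14, 3.14].

INTERFACE

Orientations are given as a unit quaternion [x, y, z, w].
In Python, from workcell import robot, eyes gives the robot as it stands.
- The arm moves only by the tool step_arm, never from a script. Its argument "deltas" is a list of rows, each a list of 3 entries, a list of its own where there are three numbers: the opening, from 0 (shut) to 1 (fully open), then the shift along the world's x, y, z in mm, then the turn, a rotation vector about the world's x, y, z in rad. In form: [[claw, [tx, ty, tz], [wx, wy, wz]], ...]. A call has 1 to 20 rows; each row is the pose to reach, as a shift and turn from the pose commanded when the call began; what a row does not reach only later rows make up. A row lasts 1/10 s, in which the tool goes at most 50 mm and 8.59 degrees, less where a joint would pass 70% of its speed; a pose out of reach is approached as far as the arm can. A call with a gripper value outside its range is refused whole. The fingers move at their own pace and stop on an object; "grip_force" is the grip in N (left out, the last holds). Time passes only in rows, so rows that repeat a pose let the fingers close. It gives the time, the measured TCP pose, the force, the opening and the grip force at its end, in the units of the state.
- robot.read_state(): the state, without advancing time (a new reading comes with each control period).
- eyes.read_camera(name): name is "side" or "top" or "wrist"; returns the picture (384x512x3 uint8, red, green, blue); there is no depth.
- eyes.get_calibration(name): a dict with "K" (3x3 intrinsics, pixels), "k1" (the pictures are not rectified: a ray, as slopes to the right and down, at radius r is drawn at 1 + k1 r^2 times it, then the intrinsics apply), "rvec" (rotation vector, rad) and "tvec" (3), from world to camera coordinates, as OpenCV has them. Camera axes: x right, y down, z forward; pixel columns grow to the right and rows downward; lengths in m; the calibration is good to about 2 mm. A picture is of the moment at which its call begins: read the wrist's pose just before it. get_calibration takes no time and is no camera call; for the wrist camera it gives the pose at the moment of the call.
- robot.close_job(): hands the job in; it is judged then, once.
The state is a dict: "time": time; "qpos": joint angles; "qd": joint speeds; "effort": joint torques, N m; "tcp_pos": TCP position; "eef_rot": TCP orientation; "contact_force": force on the tool from outside, world axes, zero at the start; "ft_torque": the same for the moment, N m; "opening": opening from 0.0 (shut) to 1.0 (fully open); "grip_force": force on a finger pad.
Only numpy, scipy, OpenCV 4.12 (cv2) and the standard library are available. Lean on these libraries where they do the work, as an engineer would, in place of code of your own. Each camera call takes 0.05 s, during which the arm holds its last target. There are 200 camera calls.

## Working session

There is one attempt and no reset: what is moved stays moved. The work goes in short steps, Python scripts to look and compute and a tool call to move; the robot and the scene stay as the last step left them, time stands still between calls to the robot, and variables do not carry over. Pictures are saved under pics/ and viewed, at most 10 in all, crops included, and the job is handed in when it is done.

Besides the shell and the picture viewer there is one more tool, called after "Call:" in YAML: its name, and indented under it one key for each argument. step_arm: Moves the arm, as the interface text tells. Its arguments: {"type":"object","properties":{"deltas":{"type":"array","items":{"type":"array"}},"grip_force":{"type":"number"}},"required":["deltas"]}

```bash
mkdir -p pics
cat > h.py <<'E'
import numpy as np, cv2
from workcell import robot, eyes
def snap(n):
    c=eyes.get_calibration(n); im=np.ascontiguousarray(eyes.read_camera(n)[:,:,::-1]); return im,c
def ray(c,uv):
    K=np.array(c["K"]);k=c["k1"];uv=np.atleast_2d(np.array(uv,float))
    n=cv2.undistortPoints(uv[:,None],K,np.array([k,0,0,0.]))[:,0]
    R=cv2.Rodrigues(np.array(c["rvec"],float))[0];t=np.array(c["tvec"],float).ravel()
    return -R.T@t,np.c_[n,np.ones(len(n))]@R
def onz(c,uv,z):
    o,d=ray(c,uv); return o+d*((z-o[2])/d[:,2])[:,None]
def proj(c,p):
    return cv2.projectPoints(np.array(p,float).reshape(-1,1,3),np.array(c["rvec"],float),np.array(c["tvec"],float),np.array(c["K"]),np.array([c["k1"],0,0,0.]))[0][:,0]
E
python3 - <<'E'
from h import *
for n in("top","side"):
    im,c=snap(n);cv2.imwrite(f"pics/{n}0.png",im);print(n,{k:np.round(v,3).tolist() for k,v in c.items() if k!="name"})
a=cv2.imread("pics/top0.png");cv2.imwrite("pics/top0b.png",cv2.resize(a,(800,600),interpolation=cv2.INTER_CUBIC))
s=robot.read_state();print(s)
E
```

```text
top {'K': [[496.596, 0.0, 243.516], [0.0, 496.596, 187.033], [0.0, 0.0, 1.0]], 'k1': -0.055, 'rvec': [2.144, -2.121, 0.194], 'tvec': [-0.003, 0.528, 1.562]}
side {'K': [[351.559, 0.0, 259.0], [0.0, 351.559, 186.723], [0.0, 0.0, 1.0]], 'k1': 0.012, 'rvec': [2.102, -0.482, 0.23], 'tvec': [-0.47, 0.194, 0.873]}
{'time': 0.1, 'qpos': array([ 1.08537821e+00,  4.91504183e-01,  1.55938718e+00,  8.20989156e-06,
        1.09169007e+00, -1.05614976e-01]), 'qd': array([ 0.00072864, -0.00163467, -0.00245112, -0.00067822,  0.00195859,
       -0.00052967]), 'effort': array([ 3.75129588e-03, -6.13621259e+01, -2.58603251e+01,  6.93883630e-02,
        4.71146707e-02, -5.01202510e-05]), 'tcp_pos': array([0.23160799, 0.58029807, 0.23611758]), 'eef_rot': array([ 1.88764075e-01,  9.82022342e-01, -4.71899292e-04, -1.47467404e-04]), 'contact_force': array([-0.05717328,  0.85281717, -0.59158674]), 'ft_torque': array([-0.00820088,  0.00231253, -0.01022565]), 'grip_force': 0.0, 'opening': 0.9999816614049593}
```

View pics/top0b.png

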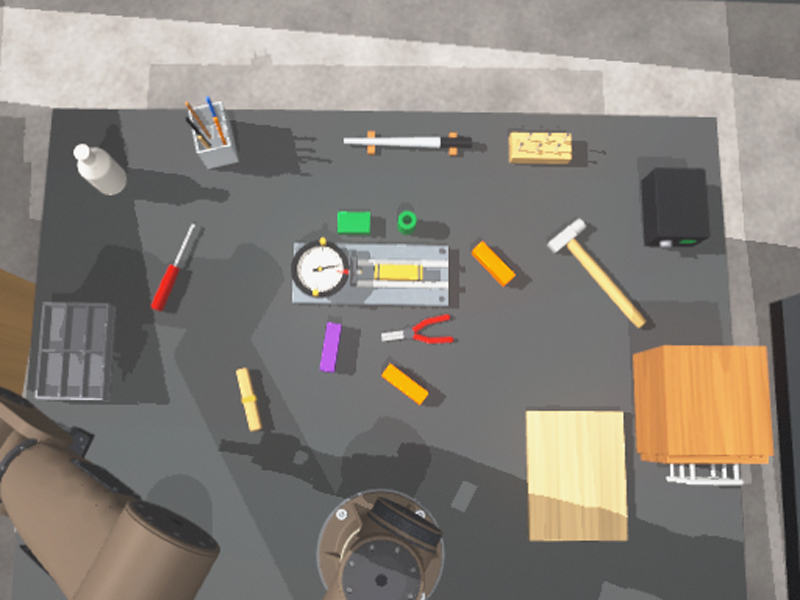

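View pics/side0.png

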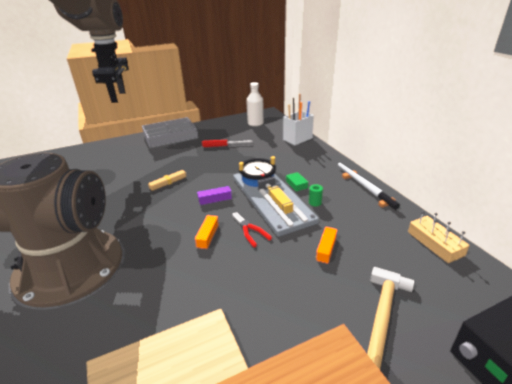

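The top view (800x600) shows the gauge at (370,273), with the dial at (320,268) at its +y end. Master candidates are the brass-yellow bar in the channel (398,271), orange bars (493,263) and (405,384), and a purple bar (331,347). Only the yellow one is brass, banded and in the channel. I'll confirm it in a crop and measure.

Run:
```python
from h import *
a=cv2.imread("pics/top0.png");x0,y0=180,145
cv2.imwrite("pics/crop0.png",cv2.resize(a[y0:205,x0:295],None,fx=6.9,fy=6.9,interpolation=cv2.INTER_CUBIC))
c=eyes.get_calibration("top")
h=cv2.cvtColor(a,cv2.COLOR_BGR2HSV)
m=cv2.inRange(h,(18,110,100),(35,255,255));m[:, :180]=0;m[:145]=0;m[205:]=0;m[:,295:]=0
n,l,st,ce=cv2.connectedComponentsWithStats(m)
for i in range(1,n):
    if st[i,4]>4:
        print(st[i],ce[i].round(1), onz(c,ce[i],0.05 if st[i,4]>60 else .088).round(4))
m=cv2.inRange(h,(0,120,120),(6,255,255))[150:200,180:240];ys,xs=np.nonzero(m);print("red",xs.mean()+180,ys.mean()+150,len(xs),onz(c,(xs.mean()+180,ys.mean()+150),.062).round(4))
```

```text
[204 152   5   5  20] [206.3 154.1] [[0.6257 0.1225 0.088 ]]
[243 169  25  11 232] [254.8 173.9] [[ 0.571  -0.0337  0.05  ]]
[203 171   3   2   5] [204.2 171.6] [[0.5687 0.1278 0.088 ]]
[240 170   2   9  16] [240.4 173.6] [[0.5636 0.0128 0.088 ]]
[269 170   1  10  10] [269.  174.5] [[ 0.5617 -0.0777  0.088 ]]
[200 185   4   5  14] [201.4 187.2] [[0.5183 0.1353 0.088 ]]
red 221.0 173.5 10 [[0.5684 0.0755 0.062 ]]
```

View pics/crop0.png

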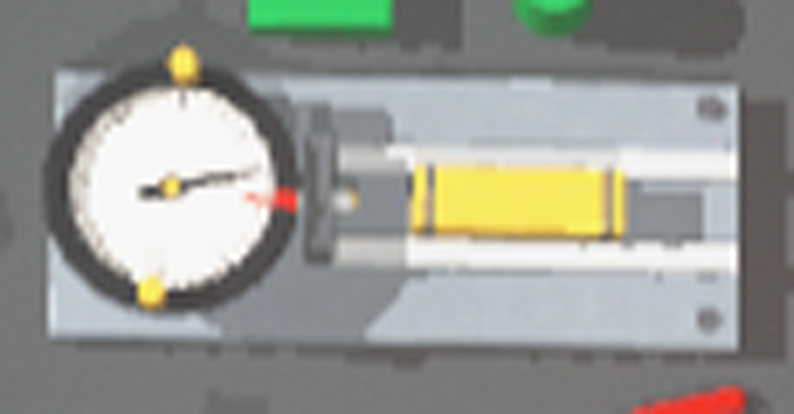

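The crop confirms it: a brass bar with dark bands lies between the white rails at crop (520,200), facing the plunger at (345,198). The zero mark is at (280,198), the pointer tip at (250,175), and the posts at (183,62) and (150,290). Next I'll work out the gauge frame.

Run:
```python
from h import *
c=eyes.get_calibration("top")
f=lambda u,v:(u/6.9+180-.4,v/6.9+145-.4)
p=onz(c,[f(55,72),f(740,85),f(738,350),f(48,338)],.02)
print(p.round(4));ctr=p.mean(0)[:2]
ydir=(p[0]+p[3]-p[1]-p[2])[:2];yaw=np.arctan2(-ydir[0],ydir[1]);print("ctr",ctr,"len",np.linalg.norm(ydir)/2,"yaw deg",np.degrees(yaw))
R=np.array([[np.cos(yaw),-np.sin(yaw)],[np.sin(yaw),np.cos(yaw)]])
for n,q in(("stop",(0,.03)),("dial",(0,.105))):print(n,(ctr+R@q).round(4))
print("bar ends",onz(c,[f(412,198),f(627,202)],.05).round(4))
print("posts",onz(c,[f(183,55),f(152,285)],.088).round(4))
ctrd=onz(c,[f(172,186)],.06);print(ctrd)
```

```text
[[ 0.6385  0.1897  0.02  ]
 [ 0.636  -0.1411  0.02  ]
 [ 0.5064 -0.1394  0.02  ]
 [ 0.5084  0.1891  0.02  ]]
ctr [0.5723176  0.02457384] len 0.3296694479804443 yaw deg -0.39501942339609625
stop [0.5725 0.0546]
dial [0.573  0.1296]
bar ends [[ 0.5723  0.0166  0.05  ]
 [ 0.5715 -0.0847  0.05  ]]
posts [[0.6308 0.1232 0.088 ]
 [0.5225 0.1348 0.088 ]]
[[0.57463188 0.12884739 0.06      ]]
```

Call:
step_arm:
  deltas:
    - [0, [340, -710, 0], [0, 0, -1.19]]
    - [0, [340, -710, 0], [0, 0, -1.19]]
    - [0, [340, -710, 0], [0, 0, -1.19]]
    - [0, [340, -710, 0], [0, 0, -1.19]]
    - [0, [340, -710, 0], [0, 0, -1.19]]
    - [0, [340, -710, 0], [0, 0, -1.19]]
    - [0, [340, -710, 0], [0, 0, -1.19]]
    - [0, [340, -710, 0], [0, 0, -1.19]]
    - [0, [340, -710, 0], [0, 0, -1.19]]
    - [0, [340, -710, 0], [0, 0, -1.19]]
    - [0, [340, -710, 0], [0, 0, -1.19]]
    - [0, [340, -710, 0], [0, 0, -1.19]]
    - [0, [340, -710, 0], [0, 0, -1.19]]
    - [0, [340, -710, 0], [0, 0, -1.19]]
    - [0, [340, -710, 0], [0, 0, -1.19]]
    - [0, [340, -710, 0], [0, 0, -1.19]]
    - [0, [340, -710, 0], [0, 0, -1.19]]
    - [0, [340, -710, 0], [0, 0, -1.19]]
    - [0, [340, -710, 0], [0, 0, -1.19]]
    - [0, [340, -710, 0], [0, 0, -1.19]]

```text
time: 2.1
tcp_pos: [0.5714, -0.1284, 0.2369]
eef_rot: [0.706, 0.708, 0.0, -0.0]
contact_force: [0.2, 0.2, -0.5]
opening: 0.007
grip_force: 0.0
```

Call:
step_arm:
  deltas:
    - [0, [1, 0, -50], [0, 0, 0]]
    - [0, [1, 0, -100], [0, 0, 0]]
    - [0, [1, 0, -140], [0, 0, 0]]
    - [0, [1, 0, -170], [0, 0, 0]]
    - [0, [1, 0, -181], [0, 0, 0]]
    - [0, [1, 0, -181], [0, 0, 0]]
    - [0, [1, 10, -181], [0, 0, 0]]
    - [0, [1, 20, -181], [0, 0, 0]]
    - [0, [1, 28, -181], [0, 0, 0]]
    - [0, [1, 34, -181], [0, 0, 0]]
    - [0, [1, 40, -181], [0, 0, 0]]
    - [0, [1, 46, -181], [0, 0, 0]]
    - [0, [1, 51, -181], [0, 0, 0]]
    - [0, [1, 56, -181], [0, 0, 0]]
    - [0, [1, 60, -181], [0, 0, 0]]
    - [0, [1, 63, -181], [0, 0, 0]]
    - [0, [1, 66, -181], [0, 0, 0]]
    - [0, [1, 66, -181], [0, 0, 0]]

```text
time: 3.9
tcp_pos: [0.5734, -0.0637, 0.0564]
eef_rot: [0.707, 0.708, 0.0, 0.001]
contact_force: [0.4, -3.7, 2.2]
opening: 0.006
grip_force: 1.8
```

Run:
```python
from h import *
s=robot.read_state();print(s["tcp_pos"],s["contact_force"])
im,c=snap("top");cv2.imwrite("pics/top1.png",im)
```

```text
[ 0.57337563 -0.0637154   0.05639882] [ 0.41655938 -3.74208154  2.16920888]
```

Call:
step_arm:
  deltas:
    - [0, [0, 2, 0], [0, 0, 0]]
    - [0, [0, 4, 0], [0, 0, 0]]
    - [0, [0, 6, 0], [0, 0, 0]]
    - [0, [0, 7, 0], [0, 0, 0]]
    - [0, [0, 7, 0], [0, 0, 0]]

```text
time: 4.45
tcp_pos: [0.5733, -0.057, 0.0563]
eef_rot: [0.707, 0.708, 0.0, 0.001]
contact_force: [1.1, -6.7, 5.2]
opening: 0.004
grip_force: 3.2
```

Call:
step_arm:
  deltas:
    - [0, [0, 1, 0], [0, 0, 0]]
    - [0, [0, 2, 0], [0, 0, 0]]
    - [0, [0, 2, 0], [0, 0, 0]]
    - [0, [0, 2, 0], [0, 0, 0]]

```text
time: 4.85
tcp_pos: [0.5733, -0.0551, 0.0563]
eef_rot: [0.707, 0.707, 0.0, 0.001]
contact_force: [0.4, -7.5, 5.1]
opening: 0.001
grip_force: 3.5
```

Call:
step_arm:
  deltas:
    - [0, [0, 1, 0], [0, 0, 0]]
    - [0, [0, 2, 0], [0, 0, 0]]
    - [0, [0, 2, 0], [0, 0, 0]]

```text
time: 5.15
tcp_pos: [0.5733, -0.0548, 0.0563]
eef_rot: [0.707, 0.708, -0.0, 0.002]
contact_force: [-1.2, -21.4, 4.9]
opening: 0.0
grip_force: 10.7
```

The force jumped to 21 N and the motion stopped, so the bar is home. I'll back off and raise over the dial for a look.

Call:
step_arm:
  deltas:
    - [0, [0, -3, 0], [0, 0, 0]]
    - [0, [0, -10, 0], [0, 0, 0]]
    - [0, [0, -30, 0], [0, 0, 0]]
    - [0, [0, -30, 50], [0, 0, 0]]
    - [0, [0, -30, 100], [0, 0, 0]]
    - [0, [0, 0, 130], [0, 0, 0]]
    - [0, [0, 50, 170], [0, 0, 0]]
    - [0, [0, 90, 190], [0, 0, 0]]
    - [0, [0, 110, 190], [0, 0, 0]]
    - [0, [0, 110, 190], [0, 0, 0]]
    - [0, [0, 110, 190], [0, 0, 0]]

```text
time: 6.25
tcp_pos: [0.5724, 0.0578, 0.2454]
eef_rot: [0.706, 0.708, -0.0, -0.0]
contact_force: [-0.2, -0.5, 0.5]
opening: 0.004
grip_force: 0.0
```

Run:
```python
from h import *
s=robot.read_state();print(s["tcp_pos"])
im,c=snap("wrist");cv2.imwrite("pics/w1.png",im)
print(proj(c,[[.5735,.1296,.062],[.6308,.1232,.088],[.572,-.045,.05]]), ray(c,[256,192]))
```

```text
[0.57238406 0.05784465 0.2454211 ]
[[260.25673299 107.43253227]
 [323.03768866 115.35974276]
 [258.3618575  262.35680675]] (array([0.57193429, 0.1347433 , 0.39425455]), array([[-0.00754897, -0.26560385, -0.96408719]]))
```

View pics/w1.png

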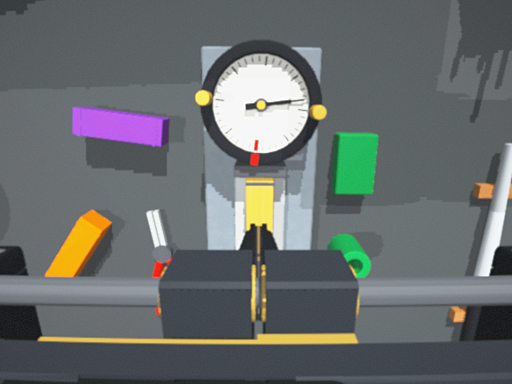

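The wrist view shows the dial hub at (261,105), pointer tip at (303,100), red zero mark at (255,153), and posts at (204,98) and (319,112). The bar sits against the stop at (259,180). I'll measure the angles.

```bash
cat > ang.py <<'E'
from h import *
def angs(im,c,C0=(.5735,.1296)):
    h=cv2.cvtColor(im,cv2.COLOR_BGR2HSV)
    # rectify dial plane: 4 px/mm, u=+x, v=-y (view from above: standard math orientation)
    N=560;g=(np.arange(N)-N/2)/4000;X,Y=np.meshgrid(C0[0]+g,C0[1]-g)
    P=proj(c,np.c_[X.ravel(),Y.ravel(),np.full(N*N,.060)]).astype(np.float32)
    w=cv2.remap(im,P[:,0].reshape(N,N),P[:,1].reshape(N,N),cv2.INTER_CUBIC)
    W=cv2.cvtColor(w,cv2.COLOR_BGR2HSV);G=W[:,:,2]
    wh=((W[:,:,1]<60)&(G>180)).astype(np.uint8)
    n,l,st,ce=cv2.connectedComponentsWithStats(wh);rr=np.hypot(X-C0[0],Y-C0[1])
    k=np.argmax([(l[rr<.04]==i).sum() if i else 0 for i in range(n)])
    ct=max(cv2.findContours((l==k).astype(np.uint8),0,1)[0],key=len)
    (cx,cy),r=cv2.minEnclosingCircle(cv2.convexHull(ct)); C=np.array([C0[0]+(cx-N/2)/4000,C0[1]-(cy-N/2)/4000])
    dx,dy=X-C[0],Y-C[1];rr=np.hypot(dx,dy);A=np.arctan2(dy,dx)
    red=((W[:,:,0]<8)|(W[:,:,0]>172))&(W[:,:,1]>130)&(G>90)&(rr<.06)
    dk=(G<90)&(W[:,:,1]<130)&(rr>.016)&(rr<.034)
    m=lambda M:np.degrees(np.arctan2(np.sin(A[M]).mean(),np.cos(A[M]).mean()))
    print("C",C.round(4),"r mm",r/4,"zero",m(red).round(1),red.sum(),"pointer",m(dk).round(1),dk.sum())
    hsv=cv2.inRange(h,(18,110,90),(35,255,255));nn,ll,s2,c2=cv2.connectedComponentsWithStats(hsv)
    for i in range(1,nn):
        if s2[i,4]>15:
            p=onz(c,c2[i],.088)[0];d=p[:2]-C
            if .04<np.hypot(*d)<.07: print("post",p.round(4),"ang",np.degrees(np.arctan2(d[1],d[0])).round(1),"r",np.hypot(*d).round(4))
    return w
E
python3 - <<'E'
from ang import *
s=robot.read_state()
w=angs(cv2.imread("pics/w1.png"),eyes.get_calibration("wrist"));cv2.imwrite("pics/w1r.png",w)
E
```

```text
C [0.5738 0.1312] r mm 47.55752182006836 zero -96.8 2139 pointer 7.6 490
post [0.5221 0.1381 0.088 ] ang 172.4 r 0.0521
post [0.6255 0.1258 0.088 ] ang -6.0 r 0.052
post [0.5727 0.0617 0.088 ] ang -90.9 r 0.0695
```

View pics/w1r.png

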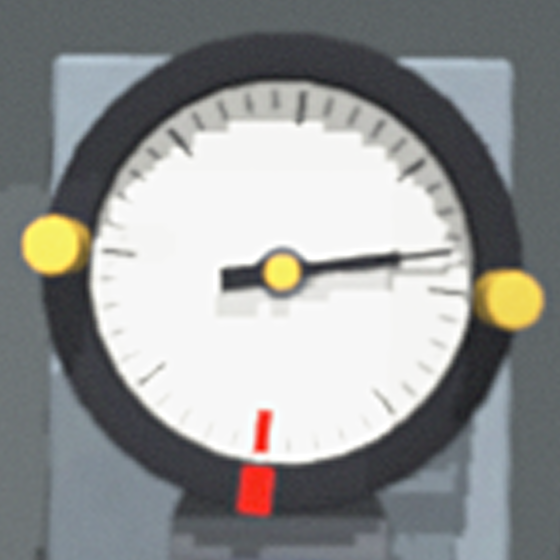

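Call:
step_arm:
  deltas:
    - [0.45, [20, 20, 0], [0, 0, -0.14]]
    - [0.45, [40, 40, 0], [0, 0, -0.28]]
    - [0.45, [55, 68, 0], [0, 0, -0.42]]
    - [0.45, [55, 68, 0], [0, 0, -0.56]]
    - [0.45, [55, 68, 0], [0, 0, -0.7]]
    - [0.45, [55, 68, 0], [0, 0, -0.84]]
    - [0.45, [55, 68, -10], [0, 0, -0.98]]
    - [0.45, [55, 68, -20], [0, 0, -1.12]]
    - [0.45, [55, 68, -30], [0, 0, -1.26]]
    - [0.45, [55, 68, -40], [0, 0, -1.4]]
    - [0.45, [55, 68, -50], [0, 0, -1.54]]
    - [0.45, [55, 68, -60], [0, 0, -1.688]]
    - [0.45, [55, 68, -80], [0, 0, -1.688]]
    - [0.45, [55, 68, -110], [0, 0, -1.688]]
    - [0.45, [55, 68, -135], [0, 0, -1.688]]
    - [0.45, [55, 68, -150], [0, 0, -1.688]]
    - [0.45, [55, 68, -156], [0, 0, -1.688]]
    - [0.45, [55, 68, -156], [0, 0, -1.688]]

```text
time: 8.1
tcp_pos: [0.6277, 0.1249, 0.0891]
eef_rot: [0.998, -0.058, -0.001, 0.0]
contact_force: [0.7, 0.2, 0.2]
opening: 0.451
grip_force: 0.0
```

Run:
```python
from h import *
s=robot.read_state();print(s["tcp_pos"],s["eef_rot"],s["contact_force"],s["opening"],s["qpos"])
C=np.array([.5738,.1315]);p=s["tcp_pos"][:2];
for t in np.arange(5.2,104.5,5.2):
    a=np.radians(t);d=(np.array([[np.cos(a),-np.sin(a)],[np.sin(a),np.cos(a)]])-np.eye(2))@(p-C)*1000
    print(f"[{d[0]:.1f}, {d[1]:.1f}, 0] {a:.3f}")
im,c=snap("wrist");cv2.imwrite("pics/w2.png",im)
```

```text
[0.62768341 0.1249286  0.08911933] [ 9.98292523e-01 -5.84095991e-02 -5.83828833e-04  1.24381893e-04] [0.67396978 0.19361597 0.24831901] 0.45131321332276075 [ 9.33387177e-02  6.79146738e-01  1.65135899e+00 -9.55485999e-05
  8.12278772e-01  1.78108655e+00]
[0.4, 4.9, 0] 0.091
[0.3, 9.8, 0] 0.182
[-0.2, 14.7, 0] 0.272
[-1.2, 19.6, 0] 0.363
[-2.6, 24.3, 0] 0.454
[-4.4, 28.9, 0] 0.545
[-6.6, 33.3, 0] 0.635
[-9.2, 37.4, 0] 0.726
[-12.2, 41.4, 0] 0.817
[-15.5, 45.0, 0] 0.908
[-19.2, 48.3, 0] 0.998
[-23.1, 51.3, 0] 1.089
[-27.3, 53.9, 0] 1.180
[-31.7, 56.1, 0] 1.271
[-36.3, 57.9, 0] 1.361
[-41.0, 59.3, 0] 1.452
[-45.8, 60.3, 0] 1.543
[-50.7, 60.8, 0] 1.634
[-55.6, 60.8, 0] 1.724
[-60.5, 60.4, 0] 1.815
```

View pics/w2.png

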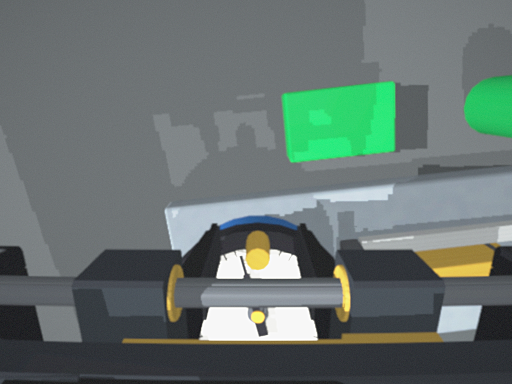

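The post at (258,248) stands centred between the open fingers at (210,250) and (308,250). I'll close on it and swing it along the arc.

Call:
step_arm:
  deltas:
    - [0, [0, 0, 0], [0, 0, 0]]
    - [0, [0, 0, 0], [0, 0, 0]]
    - [0, [0, 0, 0], [0, 0, 0]]
    - [0, [0, 0, 0], [0, 0, 0]]
    - [0, [0, 0, 0], [0, 0, 0]]
    - [0, [0, 0, 0], [0, 0, 0]]
  grip_force: 20

```text
time: 8.75
tcp_pos: [0.6278, 0.1255, 0.09]
eef_rot: [0.998, -0.058, 0.0, 0.0]
contact_force: [-0.3, 0.1, 3.3]
opening: 0.131
grip_force: 20.0
```

Call:
step_arm:
  deltas:
    - [0, [0.4, 4.9, 0], [0, 0, 0.091]]
    - [0, [0.3, 9.8, 0], [0, 0, 0.182]]
    - [0, [-0.2, 14.7, 0], [0, 0, 0.272]]
    - [0, [-1.2, 19.6, 0], [0, 0, 0.363]]
    - [0, [-2.6, 24.3, 0], [0, 0, 0.454]]
    - [0, [-4.4, 28.9, 0], [0, 0, 0.545]]
    - [0, [-6.6, 33.3, 0], [0, 0, 0.635]]
    - [0, [-9.2, 37.4, 0], [0, 0, 0.726]]
    - [0, [-12.2, 41.4, 0], [0, 0, 0.817]]
    - [0, [-15.5, 45, 0], [0, 0, 0.908]]
    - [0, [-19.2, 48.3, 0], [0, 0, 0.998]]
    - [0, [-23.1, 51.3, 0], [0, 0, 1.089]]
    - [0, [-27.3, 53.9, 0], [0, 0, 1.18]]
    - [0, [-31.7, 56.1, 0], [0, 0, 1.271]]
    - [0, [-36.3, 57.9, 0], [0, 0, 1.361]]
    - [0, [-41, 59.3, 0], [0, 0, 1.452]]
    - [0, [-45.8, 60.3, 0], [0, 0, 1.543]]
    - [0, [-50.7, 60.8, 0], [0, 0, 1.634]]
    - [0, [-55.6, 60.8, 0], [0, 0, 1.724]]
    - [0, [-60.5, 60.4, 0], [0, 0, 1.815]]

```text
time: 10.75
tcp_pos: [0.5678, 0.1849, 0.0899]
eef_rot: [0.659, 0.752, 0.0, 0.001]
contact_force: [4.1, -9.2, 1.5]
opening: 0.131
grip_force: 20.0
```

Call:
step_arm:
  deltas:
    - [0, [0, 0, 0], [0, 0, 0]]
    - [0, [0, 0, 0], [0, 0, 0]]
    - [0.4, [0, 0, 0], [0, 0, 0]]
    - [0.4, [0, 0, 0], [0, 0, 0]]
    - [0.4, [0, 0, 0], [0, 0, 0]]
    - [0.4, [0, 0, 5], [0, 0, 0]]
    - [0.4, [0, 0, 25], [0, 0, 0]]
    - [0.4, [0, 0, 60], [0, 0, 0]]
    - [0.4, [0, -40, 105], [0, 0, 0]]
    - [0.4, [0, -85, 145], [0, 0, 0]]
    - [0.4, [5, -127, 157], [0, 0, -0.12]]
    - [0.4, [5, -127, 157], [0, 0, -0.12]]
    - [0.4, [5, -127, 157], [0, 0, -0.12]]
    - [0.4, [5, -127, 157], [0, 0, -0.12]]

```text
time: 12.15
tcp_pos: [0.5718, 0.0595, 0.246]
eef_rot: [0.704, 0.71, -0.0, -0.0]
contact_force: [0.2, -0.3, -0.5]
opening: 0.399
grip_force: 0.0
```

Run:
```python
from ang import *
print(robot.read_state()["tcp_pos"])
im,c=snap("wrist");w=angs(im,c,(.5738,.1315));cv2.imwrite("pics/w3r.png",np.hstack([w,cv2.resize(im[:,150:380],(230,384)).repeat(1,0) if 0 else cv2.copyMakeBorder(im[:,140:370],0,176,0,0,0)]))
```

```text
[0.57183449 0.05954615 0.24599917]
C [0.5736 0.1315] r mm 47.542110443115234 zero 8.9 1956 pointer 8.5 532
post [0.5667 0.1843 0.088 ] ang 97.5 r 0.0533
post [0.5809 0.081  0.088 ] ang -81.8 r 0.0511
post [0.5727 0.063  0.088 ] ang -90.8 r 0.0686
```

View pics/w3r.png

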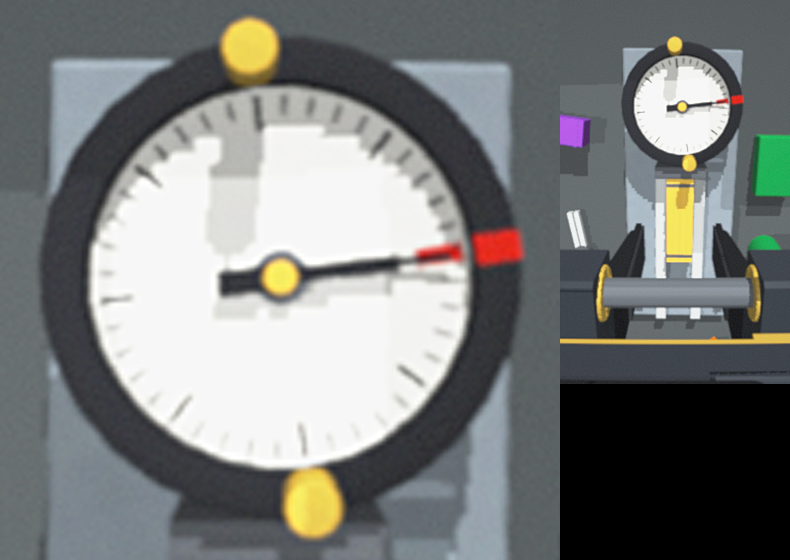

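The red zero mark at (437,254) covers the pointer's tip, about 1° off against the 4.5° allowed. The bar is still against the stop and the robot is clear, so I'm handing in.

```bash
python3 -c "
from workcell import robot
print(robot.close_job())"
```

```text
the job is handed in; nothing more can be done
None
```

The job is handed in: the bar is home against the stop, the red zero mark is within about 1° of the pointer tip (4.5° allowed), and it took about 12 s of the 48 s limit.

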